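# Knock the stuck insert out of the blue clamp block

## Robot

A 6-joint arm with a two-finger parallel gripper is mounted at the origin on a cart in front of the work surface, level with it; the furniture and walls round the work are solid. World frame = base frame: x ahead of the robot, y to its left, z up, the work surface at z = 0. Lengths are in m, angles in rad, forces in N, time in s.
With the tool pointing down it reaches from about 0.375 to 0.9 m from the base axis. Payload 3.1 kg.
Tool frame: the origin (TCP) lies on the front face of the gripper's body, between the roots of the fingers; the fingertips stand 73 mm ahead of it and the grasp point (between the pads) lies 54 mm ahead of it (manip.tips_ahead is the distance from the TCP to the fingertips, in m); z points along the fingers, y is the line along which they close (so a half turn about z gives the same grasp; the last joint's range is limited). The gripper opens to 85 mm and grips with 20 to 120 N. Pads are 22 mm wide; open, the fingers measure 114 mm over their backs; the gripper's body (76 mm by 85 mm) begins 54 mm behind the grasp point. The pads swing forward as they close: fully open they stand 13 mm farther back than shut.
Start: joints at [1.032, 0.527, 1.433, -0, 1.181, -0.178], TCP at [0.221, 0.585, 0.304] pointing down, gripper open.
Joint ranges: [-3.08, 3.08], [-0.75, 2.2], [0.22, 2.44], [-1.43, 4.57], [0, 2.65], [-2.85, 2.85]. Speed limits (rad/s): [2.79, 2.79, 3.14, 3.14, 3.14, 3.14].

## Interface

Orientations are given as a unit quaternion [x, y, z, w].
In Python, from station import sense, eyes, workorder, manip gives the robot as it stands.
- The arm moves only by the shell command python3 -m inch 'ROWS' [OPENING] [FORCE]. ROWS is JSON, a list of rows, each an object of numbers: "dx", "dy", "dz": the shift along the tool's x, y, z in cm; "wx", "wy", "wz": the turn, a rotation vector about the tool's x, y, z in degrees. In form: [{"dx": .., "dy": .., "dz": .., "wx": .., "wy": .., "wz": ..}, ...]. A call has 1 to 10 rows; each row shifts and turns the commanded pose from where the row before left it, along the tool's axes as they then stand; what a row does not reach is not made up. A row lasts 1/8 s, in which the tool goes at most 62.5 mm and 10.7 degrees, less where a joint would pass 70% of its speed; a pose out of reach is approached as far as the arm can. A call with a gripper value outside its range is refused whole. OPENING is the opening, from 0 (shut) to 1 (fully open), set as the call begins (- or left out, the last holds). The fingers move at their own pace and stop on an object; FORCE is the grip in N (left out, the last holds). Time passes only in rows, so rows that do not move let the fingers close. It gives the time, the measured TCP pose, the force, the opening and the grip force at its end, in the units of the state.
- sense(): the state, without advancing time (a new reading comes with each control period).
- eyes.snapshot(name): name is "scene" or "top"; returns the picture (420x560x3 uint8, red, green, blue); there is no depth.
- eyes.camera_params(name): a dict with "fx", "fy", "cx", "cy" (pixels), "rvec" (rotation vector, rad) and "tvec" (3), from world to camera coordinates, as OpenCV has them. Camera axes: x right, y down, z forward; pixel columns grow to the right and rows downward; lengths in m; the calibration is good to about 2 mm. A picture is of the moment at which its call begins. camera_params takes no time and is no camera call.
- workorder.sign_off(): hands the job in; it is judged then, once.
The state is a dict: "t": time; "q": joint angles; "qd": joint speeds; "tau": joint torques, N m; "tcp_pos": TCP position; "tool_rot": TCP orientation; "force": force on the tool from outside, world axes, zero at the start; "ft_torque": the same for the moment, N m; "finger_gap": opening from 0.0 (shut) to 1.0 (fully open); "gripper_force": force on a finger pad.
Only numpy, scipy, OpenCV 4.12 (cv2) and the standard library are available. Lean on these libraries where they do the work, as an engineer would, in place of code of your own. Each camera call takes 0.05 s, during which the arm holds its last target. There are 200 camera calls.

## Task

The brass insert is stuck in the blue bearing block of the print clamp. Take the yellow-handled drift from its wooden block and push it down through the access hole on top of the blue block, so that the insert drops out below into the tray, then leave the drift standing in that hole, collar down on the block, and let go. Leave the insert in the red block where it is.

Things in the scene. Friction and masses are not known exactly. Their poses are not given: they have to be found in the camera images.
- drift_grip (a point): Centre of the drift's round yellow handle (22 mm across, 50 long; z axis up along it). Below the handle: steel collar 34 mm across, underside 31 mm under this point, then a steel shaft 12 mm across, tip 87 mm under it. Loose, 0.16 kg. It hangs by its collar in the 15 mm hole of a fixed light wooden block, 64 x 64 x 58 mm; lift it 60 mm to clear.
- blue_hole (a point): Centre of the mouth of the vertical access hole, 21 mm across, in the top of the blue block, 110 mm above the table. The block, 70 x 70 x 40 mm, stands on posts over a 110 x 110 mm rimmed tray, fixed. The insert's top is 12 mm below the mouth. With the drift's collar down on the block its handle centre is 31 mm above this point and the insert is out.
- blue_insert: The loose brass insert stuck in the blue block's pocket, held by two spring plungers below: a plug 26 mm across, 34 mm tall, 0.08 kg; origin at the centre of its tapered lower end, 46 mm below the hole's mouth at the start, about 90 to 104 mm below when dropped into the tray. It takes a push of 5 to 20 N over 35 mm to drive it out.
- red_insert: The like brass insert in the red block, on a stand the same as the blue one but for the block's colour; origin at the centre of its lower end, 64 mm above the table. It must stay there.
Mind the look-alikes: they are no part of the job. Leave any green look-alike of the part that bears drift_grip alone.

How it is judged:
By the outcome, as a careful person would: the job done as asked, in the order asked, and still so for the second after the job is handed in, with the robot touching nothing.
It also fails if it takes over 35 s, if anything falls off the work surface, if the arm or the gripper's body presses on something with over 40 N, if the wrist force passes 120 N, or if a joint passes its speed limit or range.

## Working session

There is one attempt and no reset: what is moved stays moved. The work goes in short steps, Python scripts to look and compute and a shell command to move; the robot and the scene stay as the last step left them, time stands still between calls to the robot, and variables do not carry over. Pictures are saved under pics/ and viewed, at most 10 in all, crops included, and the job is handed in when it is done.

```bash
mkdir -p pics; ls; python3 - <<'E'
from station import sense, eyes, manip
import cv2
for n in("scene","top"):
    im=eyes.snapshot(n); cv2.imwrite(f"pics/{n}0.png",im[:,:,::-1]); print(n,eyes.camera_params(n))
s=sense(); print(s["tcp_pos"],s["tool_rot"],s["t"],manip.tips_ahead)
E
```

```text
pics
scene {'fx': 426.73108591929133, 'fy': 426.73108591929133, 'cx': 286.02886597516516, 'cy': 210.60537544207102, 'rvec': array([ 1.88868328, -1.00986516,  0.56676471]), 'tvec': array([-0.34244474,  0.29565226,  0.52833549])}
top {'fx': 476.7016444848368, 'fy': 476.7016444848368, 'cx': 279.3848082412243, 'cy': 208.21294908330532, 'rvec': array([ 2.18596021, -2.16846611,  0.16267473]), 'tvec': array([-0.05733784,  0.52272162,  0.89427048])}
[0.22033662 0.58431195 0.30301479] [ 1.79423100e-01  9.83771485e-01 -9.44421835e-04 -3.53962205e-04] 0.1 0.0726
```

View pics/scene0.png

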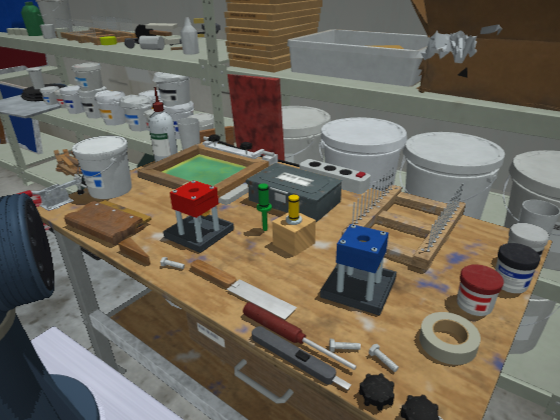

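View pics/top0.png

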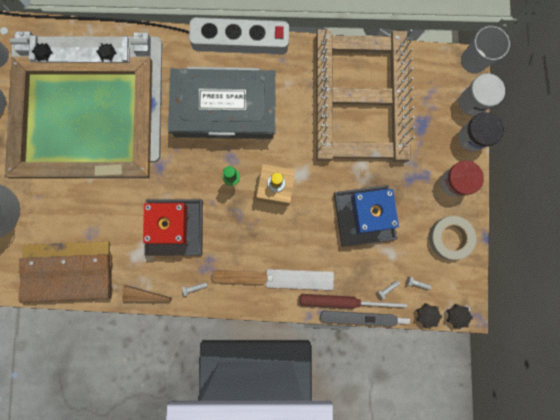

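Scene view: drift handle at about (293,207), green look-alike (264,197), blue hole (363,240). Top view: handle (278,181), hole (376,211), with the red block at left.

```bash
cat > h.py <<'E'
import numpy as np, cv2
from station import eyes
def P(n):
    c=eyes.camera_params(n);R=cv2.Rodrigues(np.array(c["rvec"]))[0];t=np.array(c["tvec"])
    return np.array([[c["fx"],0,c["cx"]],[0,c["fy"],c["cy"]],[0,0,1]]),R,t
def ray(n,uv):
    K,R,t=P(n);d=R.T@np.linalg.solve(K,[uv[0],uv[1],1]);return -R.T@t,d/np.linalg.norm(d)
def plane(n,uv,z):
    o,d=ray(n,uv);return o+d*(z-o[2])/d[2]
def tri(uva,uvb):
    (a,d),(b,e)=ray("scene",uva),ray("top",uvb)
    s=np.linalg.lstsq(np.c_[d,-e],b-a,rcond=None)[0]
    p,q=a+d*s[0],b+e*s[1];return (p+q)/2,np.linalg.norm(p-q)
def proj(n,p):
    K,R,t=P(n);v=K@(R@np.array(p)+t);return v[:2]/v[2]
def blobs(im,lo,hi,mn=15):
    m=cv2.inRange(cv2.cvtColor(im,cv2.COLOR_RGB2HSV),lo,hi)
    n,_,st,c=cv2.connectedComponentsWithStats(m)
    return m,[(st[i].tolist(),c[i].round(1).tolist()) for i in range(1,n) if st[i,4]>=mn]
E
python3 - <<'E'
from h import *
ims={n:cv2.imread(f"pics/{n}0.png")[:,:,::-1].copy() for n in("scene","top")}
for n,im in ims.items():
    print(n,"Y",blobs(im,(22,150,120),(32,255,255))[1])
    print(n,"B",blobs(im,(105,150,60),(125,255,255),150)[1])
a=cv2.resize(ims["scene"][185:310,265:400],None,fx=4,fy=4,interpolation=cv2.INTER_CUBIC)
b=cv2.resize(ims["top"][160:250,250:400],None,fx=4,fy=4,interpolation=cv2.INTER_CUBIC)
cv2.imwrite("pics/ca.png",a[:,:,::-1]);cv2.imwrite("pics/cb.png",b[:,:,::-1])
E
```

```text
scene Y [([289, 194, 10, 7, 51], [293.5, 197.2]), ([289, 202, 10, 16, 123], [293.4, 209.7])]
scene B [([0, 0, 39, 32, 710], [11.9, 13.4]), ([0, 85, 23, 13, 190], [9.5, 91.1]), ([10, 116, 26, 36, 538], [23.9, 131.3]), ([337, 225, 51, 48, 1732], [361.6, 248.3])]
top Y [([272, 173, 11, 12, 106], [276.6, 178.0])]
top B [([356, 190, 41, 42, 1134], [375.8, 210.5])]
```

View pics/ca.png

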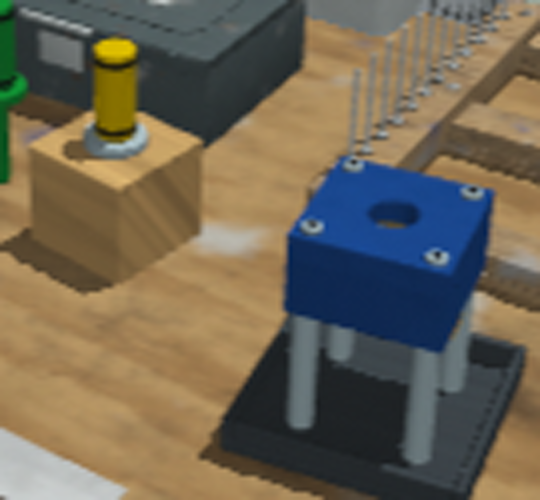

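View pics/cb.png

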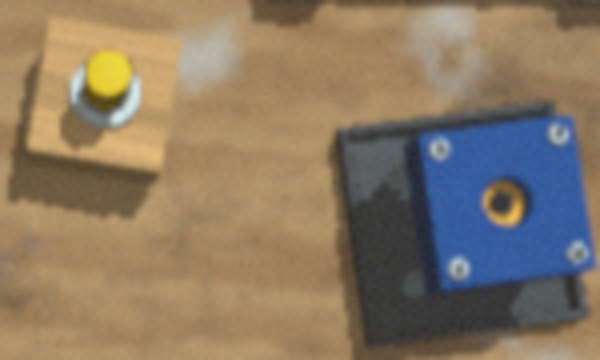

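The crops show the drift's disc top at crop-scene (115,50) / crop-top (108,73). The hole is at (393,214) / (506,203), with four screws around it in each view.

```bash
python3 - <<'E'
from h import *
S=lambda x,y:((x+.5)/4-.5+265,(y+.5)/4-.5+185)
T=lambda x,y:((x+.5)/4-.5+250,(y+.5)/4-.5+160)
r=lambda x:(x[0].round(4),round(float(x[1]),4))
print("handle top",r(tri(S(115,50),T(108,73))))
print("hole",r(tri(S(393,214),T(506,203))))
ss=[(353,164),(473,191),(437,257),(312,226)];tt=[(440,149),(560,133),(578,252),(459,268)]
import itertools
best=min(range(4),key=lambda k:sum(tri(S(*ss[i]),T(*tt[(i+k)%4]))[1] for i in range(4)))
q=[tri(S(*ss[i]),T(*tt[(i+best)%4])) for i in range(4)]
for x in q: print(r(x))
print("screw mean",np.mean([x[0] for x in q],0))
# wooden block top corners (top view) at z=.058
for c in [(48,20),(182,38),(160,172),(28,152)]: print(plane("top",T(*c),.058).round(4))
print("collar",plane("top",T(105,94),.064).round(4), "handle at .145", plane("top",T(108,73),.144).round(4))
E
```

```text
handle top (array([ 0.5688, -0.0459,  0.1121]), 0.0019)
hole (array([ 0.5126, -0.2248,  0.109 ]), 0.0024)
(array([ 0.536 , -0.1944,  0.1118]), 0.0016)
(array([ 0.5436, -0.2483,  0.1123]), 0.001)
(array([ 0.4903, -0.2555,  0.1116]), 0.001)
(array([ 0.4828, -0.2021,  0.1115]), 0.0013)
screw mean [ 0.51318653 -0.22507267  0.11179942]
[ 0.6032 -0.0179  0.058 ]
[ 0.5953 -0.0818  0.058 ]
[ 0.5309 -0.0715  0.058 ]
[ 0.5397 -0.0092  0.058 ]
collar [ 0.5668 -0.0451  0.064 ] handle at .145 [ 0.5624 -0.0443  0.144 ]
```

Both points check out: the handle centre comes to z≈0.087 (0.089 expected) over the block's centre, and the hole at z≈0.11. I'm moving above the drift and keeping the yaw, so the fingers clear the box and the green look-alike.

```bash
python3 -m inch '[{"dx":-2,"dy":-1.7},{"dx":-4.5,"dy":-3.8},{"dx":-4.5,"dy":-3.8},{"dx":-4.5,"dy":-3.8},{"dx":-4.5,"dy":-3.8},{"dx":-4.5,"dy":-3.8},{"dx":-4.5,"dy":-3.8},{"dx":-4.5,"dy":-3.8},{"dx":-4.5,"dy":-3.8},{"dx":-4.5,"dy":-3.8}]' 0.5 40
python3 -m inch '[{"dx":-4.5,"dy":-3.8},{"dx":-4.5,"dy":-3.8},{"dx":-2.2,"dy":-1.9},{},{}]'
cat > to.py <<'E'
import sys,numpy as np
from station import sense
from scipy.spatial.transform import Rotation as R
s=sense();r=R.from_quat(s["tool_rot"])
print("tool delta cm",(100*r.inv().apply(np.array(sys.argv[1:4],float)-s["tcp_pos"])).round(2),"tcp",np.round(s["tcp_pos"],4),"rot",r.as_matrix()[:,2].round(4),"F",np.round(s["force"],1),"gap",s["finger_gap"],s["gripper_force"],"q",np.round(s["q"],2),"t",s["t"])
E
python3 to.py 0.5685 -0.0455 0.145
```

```text
tool delta cm [-54.81 -46.6   15.87] tcp [0.2203 0.5843 0.303 ] rot [-0.001  -0.0017 -1.    ] F [-0.2  0.3  0.2] gap 1.0007456494981049 0.0 q [ 1.03  0.53  1.43 -0.    1.18 -0.18] t 0.1invalid input at $[0]: expected keys dx, dy, dz, wx, wy, wz
invalid input at $[0]: expected keys dx, dy, dz, wx, wy, wz
```

All six keys are required in every row.

```bash
python3 -m inch '[{"dx":-2,"dy":-1.7,"dz":0,"wx":0,"wy":0,"wz":0},{"dx":-4.5,"dy":-3.8,"dz":0,"wx":0,"wy":0,"wz":0},{"dx":-4.5,"dy":-3.8,"dz":0,"wx":0,"wy":0,"wz":0},{"dx":-4.5,"dy":-3.8,"dz":0,"wx":0,"wy":0,"wz":0},{"dx":-4.5,"dy":-3.8,"dz":0,"wx":0,"wy":0,"wz":0},{"dx":-4.5,"dy":-3.8,"dz":0,"wx":0,"wy":0,"wz":0},{"dx":-4.5,"dy":-3.8,"dz":0,"wx":0,"wy":0,"wz":0},{"dx":-4.5,"dy":-3.8,"dz":0,"wx":0,"wy":0,"wz":0},{"dx":-4.5,"dy":-3.8,"dz":0,"wx":0,"wy":0,"wz":0},{"dx":-4.5,"dy":-3.8,"dz":0,"wx":0,"wy":0,"wz":0}]' 0.5 40
python3 -m inch '[{"dx":-4.5,"dy":-3.8,"dz":0,"wx":0,"wy":0,"wz":0},{"dx":-4.5,"dy":-3.8,"dz":0,"wx":0,"wy":0,"wz":0},{"dx":-2.2,"dy":-1.9,"dz":0,"wx":0,"wy":0,"wz":0},{"dx":0,"dy":0,"dz":0,"wx":0,"wy":0,"wz":0},{"dx":0,"dy":0,"dz":0,"wx":0,"wy":0,"wz":0}]'
python3 to.py 0.5685 -0.0455 0.145
```

```text
t: 1.35
tcp_pos: [0.4921, 0.097, 0.3038]
tool_rot: [0.18, 0.984, 0.0, -0.0]
force: [1.4, 0.4, 0.4]
finger_gap: 0.505
gripper_force: 0.0
t: 1.98
tcp_pos: [0.5618, -0.0289, 0.3034]
tool_rot: [0.179, 0.984, 0.0, -0.001]
force: [0.2, -0.0, -0.7]
finger_gap: 0.502
gripper_force: 0.0
tool delta cm [-1.25 -1.32 15.83] tcp [ 0.5618 -0.0289  0.3034] rot [-0.0021  0.001  -1.    ] F [ 0.2 -0.  -0.7] gap 0.5023157240474977 0.0 q [-0.25  0.44  1.59  0.    1.11 -1.46] t 1.975
```

```bash
python3 -m inch '[{"dx":-1.2,"dy":-1.3,"dz":2,"wx":0,"wy":0,"wz":0},{"dx":0,"dy":0,"dz":4,"wx":0,"wy":0,"wz":0},{"dx":0,"dy":0,"dz":3,"wx":0,"wy":0,"wz":0},{"dx":0,"dy":0,"dz":2,"wx":0,"wy":0,"wz":0},{"dx":0,"dy":0,"dz":0,"wx":0,"wy":0,"wz":0}]'
python3 to.py 0.5685 -0.0455 0.145
python3 - <<'E'
from h import *
a=eyes.snapshot("scene")[130:250,220:360];b=eyes.snapshot("top")[130:220,220:340]
a=cv2.resize(a,(560,480));b=cv2.resize(b,(240,180))
o=np.zeros((480,800,3),np.uint8);o[:,:560]=a;o[:180,560:]=b
cv2.imwrite("pics/g.png",o[:,:,::-1])
E
```

```text
t: 2.6
tcp_pos: [0.5679, -0.0454, 0.1913]
tool_rot: [0.179, 0.984, 0.0, -0.003]
force: [-0.8, -0.4, -0.2]
finger_gap: 0.497
gripper_force: 0.0
tool delta cm [-0.09  0.02  4.63] tcp [ 0.5679 -0.0454  0.1913] rot [-0.0055  0.0014 -1.    ] F [-0.8 -0.4 -0.2] gap 0.4973714314312323 0.0 q [-0.28  0.61  1.67 -0.    0.87 -1.49] t 2.6
```

View pics/g.png

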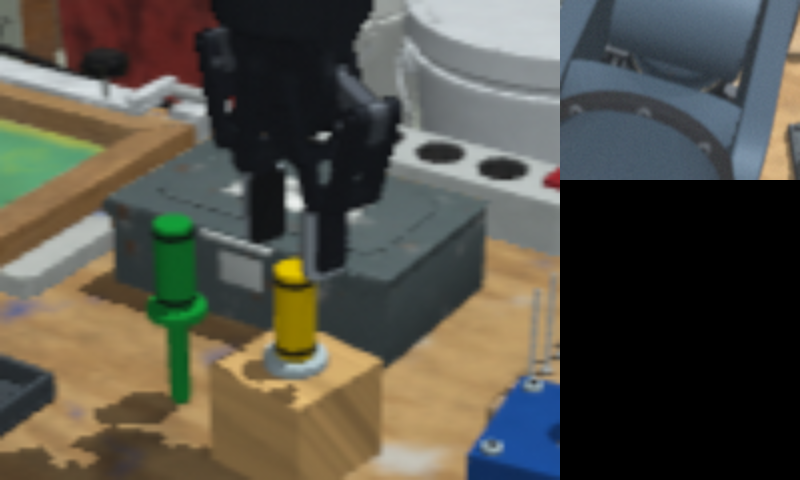

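The open fingers straddle the handle at (295,310) in the crop, and the green look-alike is clear. Descending and gripping.

```bash
python3 -m inch '[{"dx":-0.1,"dy":0,"dz":2.5,"wx":0,"wy":0,"wz":0},{"dx":0,"dy":0,"dz":2,"wx":0,"wy":0,"wz":0},{"dx":0,"dy":0,"dz":0,"wx":0,"wy":0,"wz":0},{"dx":0,"dy":0,"dz":0,"wx":0,"wy":0,"wz":0}]'
python3 -m inch '[{"dx":0,"dy":0,"dz":0,"wx":0,"wy":0,"wz":0},{"dx":0,"dy":0,"dz":0,"wx":0,"wy":0,"wz":0},{"dx":0,"dy":0,"dz":0,"wx":0,"wy":0,"wz":0},{"dx":0,"dy":0,"dz":0,"wx":0,"wy":0,"wz":0},{"dx":0,"dy":0,"dz":0,"wx":0,"wy":0,"wz":0},{"dx":0,"dy":0,"dz":0,"wx":0,"wy":0,"wz":0}]' 0 80
python3 to.py 0.5685 -0.0455 0.215
```

```text
t: 3.2
tcp_pos: [0.5711, -0.0465, 0.1501]
tool_rot: [0.179, 0.984, -0.0, 0.001]
force: [-0.6, -0.1, -0.8]
finger_gap: 0.502
gripper_force: 0.0
t: 3.95
tcp_pos: [0.571, -0.0464, 0.1502]
tool_rot: [0.179, 0.984, -0.0, 0.001]
force: [0.1, 0.6, 7.6]
finger_gap: 0.233
gripper_force: 77.9
tool delta cm [ 0.26 -0.   -6.48] tcp [ 0.571  -0.0464  0.1502] rot [ 2.4e-03 -6.0e-04 -1.0e+00] F [0.1 0.6 7.6] gap 0.23337031231174507 77.93212294578552 q [-0.28  0.68  1.69  0.    0.78 -1.49] t 3.95
```

```bash
python3 -m inch '[{"dx":0,"dy":0,"dz":-1,"wx":0,"wy":0,"wz":0},{"dx":0,"dy":0,"dz":-2,"wx":0,"wy":0,"wz":0},{"dx":0,"dy":0,"dz":-3,"wx":0,"wy":0,"wz":0},{"dx":0,"dy":0,"dz":-3,"wx":0,"wy":0,"wz":0},{"dx":0,"dy":0,"dz":-3,"wx":0,"wy":0,"wz":0},{"dx":0,"dy":0,"dz":-2,"wx":0,"wy":0,"wz":0},{"dx":0,"dy":0,"dz":0,"wx":0,"wy":0,"wz":0}]'
python3 to.py 0.513 -0.225 0.29
python3 - <<'E'
from h import *
a=eyes.snapshot("scene")[110:260,220:400]
cv2.imwrite("pics/l.png",cv2.resize(a,(720,600))[:,:,::-1])
E
```

```text
t: 4.82
tcp_pos: [0.5708, -0.0465, 0.2906]
tool_rot: [0.179, 0.984, -0.0, 0.002]
force: [-0.5, -0.2, -3.0]
finger_gap: 0.239
gripper_force: 78.4
tool delta cm [ -0.89 -18.74   0.06] tcp [ 0.5708 -0.0465  0.2906] rot [ 0.0035 -0.001  -1.    ] F [-0.5 -0.2 -3. ] gap 0.23892504596292843 78.35876941680908 q [-0.28  0.47  1.58 -0.    1.08 -1.49] t 4.825
```

View pics/l.png

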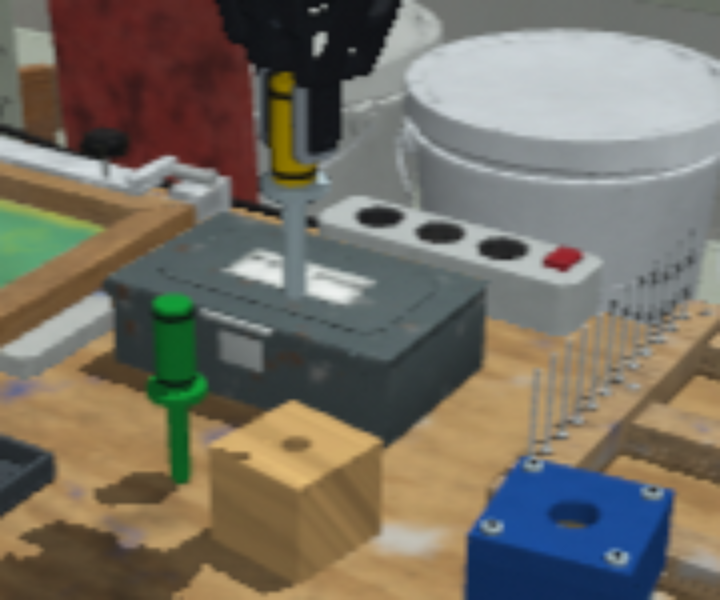

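Drift held, block empty, hole visible at (297,444). The drift shows a slight lean (handle x 285, shaft tip 297) that may be perspective. Moving over the blue hole, then measuring the shaft.

```bash
python3 -m inch '[{"dx":0,"dy":-2,"dz":0,"wx":0,"wy":0,"wz":0},{"dx":-0.2,"dy":-4,"dz":0,"wx":0,"wy":0,"wz":0},{"dx":-0.4,"dy":-5,"dz":0,"wx":0,"wy":0,"wz":0},{"dx":-0.4,"dy":-4,"dz":0,"wx":0,"wy":0,"wz":0},{"dx":-0.15,"dy":-2.7,"dz":0,"wx":0,"wy":0,"wz":0},{"dx":0,"dy":-1,"dz":0,"wx":0,"wy":0,"wz":0},{"dx":0,"dy":0,"dz":0,"wx":0,"wy":0,"wz":0},{"dx":0,"dy":0,"dz":0,"wx":0,"wy":0,"wz":0}]'
python3 to.py 0.5155 -0.226 0.29
python3 - <<'E'
from h import *
im=eyes.snapshot("scene");tp=eyes.snapshot("top");np.save("im.npy",im)
for z in (.14,.2,.235): print(z,proj("scene",(.513,-.225,z)).round(1))
o=np.zeros((600,800,3),np.uint8)
o[:,:400]=cv2.resize(im[125:275,310:410],(400,600));o[:300,400:]=cv2.resize(tp[170:245,325:425],(400,300))
cv2.imwrite("pics/m.png",o[:,:,::-1])
E
```

```text
t: 5.88
tcp_pos: [0.515, -0.2244, 0.2886]
tool_rot: [0.179, 0.984, 0.0, -0.0]
force: [-0.5, 0.2, -0.7]
finger_gap: 0.233
gripper_force: 78.5
tool delta cm [-0.1  -0.13 -0.14] tcp [ 0.515  -0.2244  0.2886] rot [-7.e-04  1.e-03 -1.e+00] F [-0.5  0.2 -0.7] gap 0.23291034431523966 78.52368593215942 q [-0.61  0.46  1.61  0.    1.07 -1.82] t 5.875
0.14 [363.8 222.7]
0.2 [366.6 190.7]
0.235 [368.4 170.8]
```

View pics/m.png

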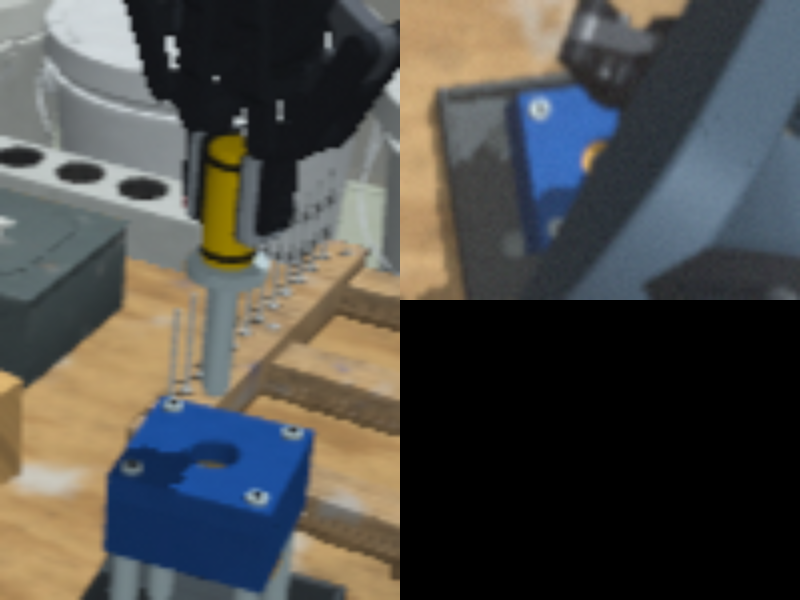

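The shaft is vertical, with its tip at about (364.2,222.5) in the full picture. The predicted point for a tip over the hole is (363.8,222.7), so it is aligned. Centring the last millimetre and going down to about 5 mm into the mouth.

```bash
python3 -m inch '[{"dx":-0.05,"dy":-0.1,"dz":1,"wx":0,"wy":0,"wz":0},{"dx":0,"dy":0,"dz":1,"wx":0,"wy":0,"wz":0},{"dx":0,"dy":0,"dz":1,"wx":0,"wy":0,"wz":0},{"dx":0,"dy":0,"dz":0.5,"wx":0,"wy":0,"wz":0},{"dx":0,"dy":0,"dz":0,"wx":0,"wy":0,"wz":0}]' - 110
python3 to.py 0.5155 -0.226 0.2030
```

```text
t: 6.6
tcp_pos: [0.515, -0.2264, 0.2532]
tool_rot: [0.179, 0.984, 0.0, -0.001]
force: [-0.1, 0.6, -1.5]
finger_gap: 0.23
gripper_force: 107.5
tool delta cm [-0.04  0.05  5.02] tcp [ 0.515  -0.2264  0.2532] rot [-1.e-03  8.e-04 -1.e+00] F [-0.1  0.6 -1.5] gap 0.23018598303390614 107.45506167411804 q [-0.61  0.51  1.64  0.    0.99 -1.82] t 6.6
```

Tip is in the mouth with no side force. Pushing.

```bash
python3 -m inch '[{"dx":0,"dy":0,"dz":0.6,"wx":0,"wy":0,"wz":0},{"dx":0,"dy":0,"dz":0.5,"wx":0,"wy":0,"wz":0},{"dx":0,"dy":0,"dz":0.5,"wx":0,"wy":0,"wz":0},{"dx":0,"dy":0,"dz":0.5,"wx":0,"wy":0,"wz":0}]'
python3 -m inch '[{"dx":0,"dy":0,"dz":0.5,"wx":0,"wy":0,"wz":0},{"dx":0,"dy":0,"dz":0.5,"wx":0,"wy":0,"wz":0},{"dx":0,"dy":0,"dz":0.5,"wx":0,"wy":0,"wz":0},{"dx":0,"dy":0,"dz":0.5,"wx":0,"wy":0,"wz":0}]'
python3 to.py 0.5155 -0.226 0.2030
```

```text
t: 7.1
tcp_pos: [0.5162, -0.2275, 0.2362]
tool_rot: [0.179, 0.984, -0.001, 0.002]
force: [-1.9, 0.4, 15.4]
finger_gap: 0.234
gripper_force: 108.3
t: 7.6
tcp_pos: [0.5159, -0.2272, 0.2149]
tool_rot: [0.179, 0.984, -0.001, 0.002]
force: [-0.7, -0.3, -1.3]
finger_gap: 0.232
gripper_force: 107.5
tool delta cm [0.09 0.1  1.19] tcp [ 0.5159 -0.2272  0.2149] rot [ 0.0032 -0.0026 -1.    ] F [-0.7 -0.3 -1.3] gap 0.23231312350265304 107.5214946269989 q [-0.61  0.56  1.67 -0.    0.9  -1.82] t 7.6
```

```bash
python3 -m inch '[{"dx":0.08,"dy":0.1,"dz":0.4,"wx":0,"wy":0,"wz":0},{"dx":0,"dy":0,"dz":0.4,"wx":0,"wy":0,"wz":0},{"dx":0,"dy":0,"dz":0.2,"wx":0,"wy":0,"wz":0},{"dx":0,"dy":0,"dz":0,"wx":0,"wy":0,"wz":0}]'
python3 to.py 0.5155 -0.226 0.2030
python3 - <<'E'
from h import *
im=eyes.snapshot("scene")
cv2.imwrite("pics/n.png",cv2.resize(im[170:320,300:420],(480,600))[:,:,::-1])
E
```

```text
t: 8.1
tcp_pos: [0.5148, -0.2252, 0.2026]
tool_rot: [0.179, 0.984, 0.0, -0.0]
force: [-0.3, -0.8, -2.5]
finger_gap: 0.23
gripper_force: 107.7
tool delta cm [-0.09 -0.05 -0.04] tcp [ 0.5148 -0.2252  0.2026] rot [-2.e-04  2.e-04 -1.e+00] F [-0.3 -0.8 -2.5] gap 0.22959807996630804 107.65675663948059 q [-0.61  0.58  1.68 -0.    0.88 -1.82] t 8.1
```

View pics/n.png

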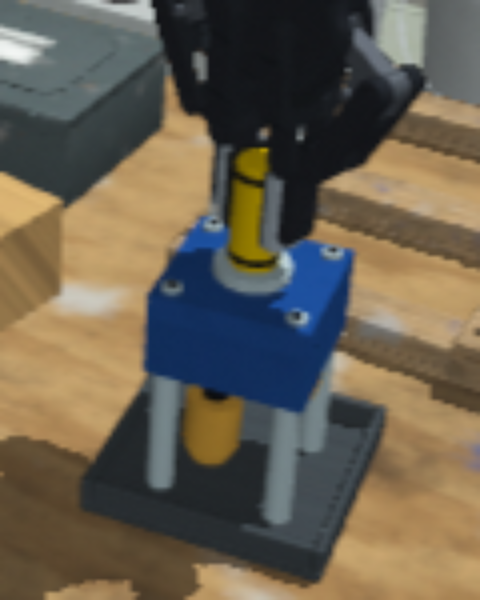

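The insert (212,430) is out below the block and in the tray, and the collar sits essentially on the block at (252,275). Seating by touch.

```bash
python3 -m inch '[{"dx":0,"dy":0,"dz":0.1,"wx":0,"wy":0,"wz":0},{"dx":0,"dy":0,"dz":0.1,"wx":0,"wy":0,"wz":0},{"dx":0,"dy":0,"dz":0,"wx":0,"wy":0,"wz":0}]'
```

```text
t: 8.52
tcp_pos: [0.5149, -0.2253, 0.2023]
tool_rot: [0.179, 0.984, -0.0, 0.0]
force: [-2.2, 0.9, 7.3]
finger_gap: 0.228
gripper_force: 107.9
```

Contact. Opening partway, then retreating straight up.

```bash
python3 -m inch '[{"dx":0,"dy":0,"dz":0,"wx":0,"wy":0,"wz":0},{"dx":0,"dy":0,"dz":0,"wx":0,"wy":0,"wz":0},{"dx":0,"dy":0,"dz":0,"wx":0,"wy":0,"wz":0},{"dx":0,"dy":0,"dz":0,"wx":0,"wy":0,"wz":0}]' 0.5
python3 -m inch '[{"dx":0,"dy":0,"dz":-1,"wx":0,"wy":0,"wz":0},{"dx":0,"dy":0,"dz":-2,"wx":0,"wy":0,"wz":0},{"dx":0,"dy":0,"dz":-3,"wx":0,"wy":0,"wz":0},{"dx":0,"dy":0,"dz":-3,"wx":0,"wy":0,"wz":0},{"dx":0,"dy":0,"dz":-2,"wx":0,"wy":0,"wz":0},{"dx":0,"dy":0,"dz":0,"wx":0,"wy":0,"wz":0},{"dx":0,"dy":0,"dz":0,"wx":0,"wy":0,"wz":0}]'
python3 - <<'E'
from h import *
im=eyes.snapshot("scene")
cv2.imwrite("pics/o.png",cv2.resize(im[150:320,150:420],(800,504))[:,:,::-1])
E
```

```text
t: 9.02
tcp_pos: [0.5148, -0.2253, 0.2007]
tool_rot: [0.179, 0.984, 0.0, -0.0]
force: [0.2, 0.5, -0.1]
finger_gap: 0.503
gripper_force: 0.0
t: 9.9
tcp_pos: [0.5144, -0.225, 0.3104]
tool_rot: [0.179, 0.984, 0.0, -0.0]
force: [-0.9, 1.5, -0.7]
finger_gap: 0.498
gripper_force: 0.0
```

View pics/o.png

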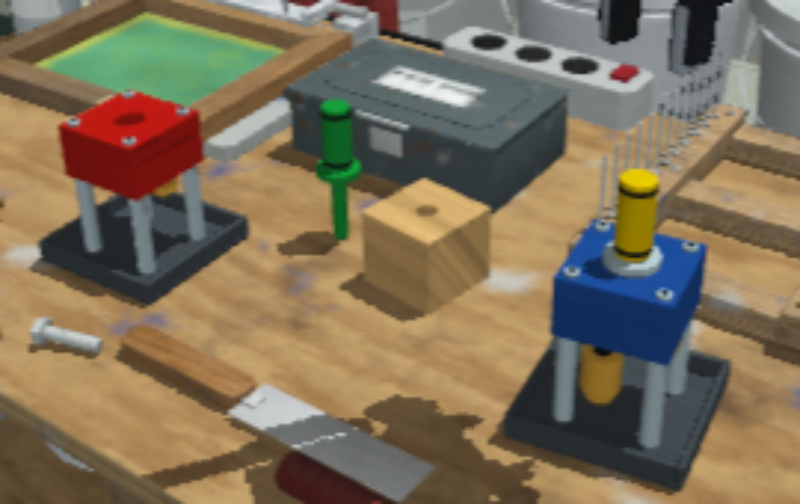

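The drift stands upright at (635,220) with its collar on the blue block, and the insert is in the tray at (600,375). The red insert and the green look-alike are untouched, and the gripper is clear.

```bash
python3 -c "
from station import workorder
print(workorder.sign_off())"
```

```text
the job is handed in; nothing more can be done
None
```

The job is handed in at about 10 s of the 35 s allowed: the blue insert is out in its tray, the drift stands collar-down in the blue hole with the gripper clear, and the red insert was left in place.

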